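# Lean the wooden board against the bread bin to dry

### The arm

A 6-joint arm with a two-finger parallel gripper is mounted at the origin on a cart in front of the work surface, level with it; the furniture and walls round the work are solid. World frame = base frame: x ahead of the robot, y to its left, z up, the work surface at z = 0. Lengths are in m, angles in rad, forces in N, time in s.
With the tool pointing down it reaches from about 0.325 to 0.9 m from the base axis. Payload 6.1 kg.
Tool frame: the origin (TCP) lies between the finger pads; the fingertips stand 11 mm ahead of it and the grasp point (between the pads) lies 8 mm behind it (env.tcp_to_tips is the distance from the TCP to the fingertips, in m); z points along the fingers, y is the line along which they close (so a half turn about z gives the same grasp; the last joint's range is limited). The gripper opens to 85 mm and grips with 20 to 120 N. Pads are 22 mm wide; open, the fingers measure 114 mm over their backs; the gripper's body (76 mm by 85 mm) begins 54 mm behind the grasp point. The pads swing forward as they close: fully open they stand 13 mm farther back than shut.
Start: joints at [1.101, 0.22, 1.526, -0, 1.395, -0.126], TCP at [0.211, 0.588, 0.242] pointing down, gripper open.
Joint ranges: [-2.98, 2.98], [-0.91, 2.08], [0.09, 2.57], [-1.24, 4.39], [0.2, 2.65], [-2.68, 2.68]. Speed limits (rad/s): [2.57, 2.57, 3.01, 3.14, 3.14, 3.14].

### API

Orientations are given as a rotation vector (axis times angle).
In Python, from rig import env gives the robot as it stands.
- The arm moves only by the shell command python3 -m handwheel 'ROWS'. ROWS is JSON, a list that holds one entry, the list of rows, each a list of 7 numbers: the shift along the tool's x, y, z in mm, then the turn, a rotation vector about the tool's x, y, z in degrees, then the closure in counts, from 0 (fully open) to 255 (shut). In form: [[[tx, ty, tz, ax, ay, az, claw], ...]]. A call has exactly 5 rows; each row shifts and turns the commanded pose from where the row before left it, along the tool's axes as they then stand; what a row does not reach is not made up. A row lasts 1/12 s, in which the tool goes at most 41.7 mm and 7.16 degrees, less where a joint would pass 70% of its speed; a pose out of reach is approached as far as the arm can. A call is refused whole if a number of a shift passes 41.7 or a number of a turn 7.16, either way. A call with a gripper value outside its range is refused whole. The fingers move at their own pace and stop on an object; the grip force is fixed at half the most. Time passes only in rows, so rows that do not move let the fingers close, or fill a call up. It gives the time, the measured TCP pose, the force, the opening and the grip force at its end, in the units of the state.
- env.get_obs(): the state, without advancing time (a new reading comes with each control period).
- env.snapshot(name): name is "scene" or "top"; returns a dict with "img" (384x512x3 uint8, red, green, blue), "fov_y" (degrees; the focal length in pixels is half the picture's height over the tangent of half this angle, whatever the lens; pixels are square), "cx", "cy" (the principal point, pixels), "rvec" (rotation vector, rad) and "tvec" (3), from world to camera coordinates, as OpenCV has them. Camera axes: x right, y down, z forward; pixel columns grow to the right and rows downward; lengths in m; the calibration is good to about 2 mm. A picture is of the moment at which its call begins. There is no depth.
- env.close_job(): hands the job in; it is judged then, once.
Trained networks look in a picture, given as the dict that the camera call returned (one of the last four; its "shot" number tells which), for a name from the list of things; names that differ only in an ending like _2 or _b are one class to them, and where a whole thing is asked for, a point or a joint stands for the part that bears it (a point fixed in the world has none). Each returns a list of dicts, best first, with "score" (0 to 1); they miss things now and then, are a little off and sometimes report something else, mostly with a low value. They report only what shows in the picture. A call takes as long as a camera call. They do not tell look-alikes from the thing itself.
- env.cut_out(picture, query): "pixels" (384x512 bool, what is visible of it) and "uv" ([column, row] in pixels, amid what is visible of it).
- env.place_of(picture, query): "uv" ([column, row] in pixels: a listed point, or the origin of a listed thing).
The state is a dict: "time_s": time; "joints": joint angles; "dq": joint speeds; "joint_torque": joint torques, N m; "tool_pos": TCP position; "tcp_rot": TCP orientation; "force": force on the tool from outside, world axes, zero at the start; "moment": the same for the moment, N m; "grip_width": finger opening in m; "finger_force": force on a finger pad.
Only numpy, scipy, OpenCV 4.12 (cv2) and the standard library are available. Lean on these libraries where they do the work, as an engineer would, in place of code of your own. Each camera call takes 0.05 s, during which the arm holds its last target. There are 200 camera calls.

### The job

Take the wooden chopping board out of the rack and lean it against the middle of the bread bin's front to dry: its lower edge on the worktop a few centimetres out from the bin, leaning back at a steady slant onto the bin's top front edge, square to the bin. Leave the green board standing in the rack.

Things in the scene. Friction and masses are not known exactly. Their poses are not given: they have to be found in the camera images.
- wood_board_mid (a point): Loose chopping board of brown wood, 14 mm thick, 140 mm wide, 220 mm high, 0.2 to 0.4 kg, standing upright on its short edge in one of the two slots of the rack. This point is the board's centre, 110 mm above its lower edge. Its axes: x is the normal of the broad faces, y along the width, z up the board. Nothing is in the way at its top edge, where it can be pinched across its thickness.
- green_board_mid (a point): The other board, of green plastic, same shape, size and axes, standing in the other slot; it stays there. Point at its centre, 110 mm above its lower edge.
- board_rack: Fixed low rack: dark wooden base 200 x 160 x 12 mm with steel rails up to 44 mm above the worktop. Origin at the centre of its underside on the worktop, z up. Two slots run along its y axis, at x = -50 mm and x = +50 mm, 20 mm wide; the boards stand on the base, 12 mm above the worktop. Either board may be in either slot.
- bread_bin: Fixed white bread bin with a flat light-wood lid, a plain box 180 mm deep (x), 300 mm long (y), 120 mm high, standing on the worktop (z = 0). Origin at the centre of its underside, z up. Its flat front looks along its own -x, towards the robot, at x = -90 mm, and is free; its top is free too. A board whose foot stands 32 mm out from the front leans at 15 degrees on the top front edge.
Things that resemble listed ones, but are neither listed nor needed, are in the scene too. There is more than one size of the part that bears wood_board_mid; the job needs the smaller.

How it is judged:
On the way:
1. the wooden board is lifted clear of the rack (height (world z) of wood_board_mid above 0.157 m), for 0.1 s.
At the end, for the whole second after the job is handed in: The wooden board stands with its lower edge on the worktop, leaning back between 6 and 27 degrees from vertical and resting on the bread bin's front, within 50 mm of the middle of the bin's length and square to it within 11 degrees, released and at rest (contact force between wood_board and bread_bin above 0.04 N and angle between wood_board_mid's own z axis and vertical between 0.1 and 0.48 rad and height (world z) of wood_board_mid between 0.09 and 0.117 m and x of wood_board_mid in the frame of bread_bin below -0.09 m and y of wood_board_mid in the frame of bread_bin between -0.05 and 0.05 m and angle between the y axis of wood_board_mid and the y axis of bread_bin, either way round below 0.2 rad and linear speed of wood_board below 0.02 m/s); the robot touches nothing.
It fails at once if the green board is moved by more than 20 mm (distance of green_board_mid from where it was at the start of the episode above 0.02 m).
It also fails if it takes over 37 s, if anything falls off the work surface, if the arm or the gripper's body presses on something with over 40 N, if the wrist force passes 120 N, or if a joint passes its speed limit or range.

## Working session

There is one attempt and no reset: what is moved stays moved. The work goes in short steps, Python scripts to look and compute and a shell command to move; the robot and the scene stay as the last step left them, time stands still between calls to the robot, and variables do not carry over. Pictures are saved under pics/ and viewed, at most 10 in all, crops included, and the job is handed in when it is done.

```bash
mkdir -p pics
cat > h.py <<'E'
import numpy as np, cv2
from rig import env
from scipy.spatial.transform import Rotation as R
def cam(s):
    f=s["img"].shape[0]/2/np.tan(np.radians(s["fov_y"])/2)
    return np.array([[f,0,s["cx"]],[0,f,s["cy"]],[0,0,1]]), R.from_rotvec(np.ravel(s["rvec"])).as_matrix(), np.ravel(s["tvec"])
def at_z(s,uv,z):
    K,Rm,t=cam(s); c=-Rm.T@t; d=Rm.T@np.linalg.solve(K,[uv[0],uv[1],1]); return c+d*(z-c[2])/d[2]
def proj(s,P):
    K,Rm,t=cam(s); p=(K@(Rm@np.atleast_2d(P).T+t[:,None])).T; return p[:,:2]/p[:,2:]
def tri(s1,u1,s2,u2):
    P=[]
    for s in(s1,s2):
        K,Rm,t=cam(s); P.append(K@np.c_[Rm,t])
    X=cv2.triangulatePoints(P[0],P[1],np.array(u1,float).reshape(2,1),np.array(u2,float).reshape(2,1)).ravel(); return X[:3]/X[3]
E
python3 - <<'E'
from h import *
S={n:env.snapshot(n) for n in("scene","top")}
ims=[]
for n,s in S.items():
    im=cv2.cvtColor(s["img"],cv2.COLOR_RGB2BGR)
    cv2.imwrite(f"pics/{n}0.png",im)
    K,Rm,t=cam(s); print(n,"cam",-Rm.T@t,K[0,0])
    for q in("wood_board_mid","green_board_mid","board_rack","bread_bin"):
        print(q,[(np.round(d["uv"]).tolist(),round(d["score"],2)) for d in env.place_of(s,q)],
         [(np.round(d["uv"]).tolist(),round(d["score"],2),int(d["pixels"].sum())) for d in env.cut_out(s,q)])
E
```

```text
scene cam [ 0.83569335 -0.51982609  0.65880614] 357.8917879783598
wood_board_mid [([103.0, 228.0], 0.7), ([274.0, 122.0], 0.64)] [([97.0, 222.0], 0.67, 13195), ([274.0, 121.0], 0.62, 1002)]
green_board_mid [([238.0, 125.0], 0.76)] [([237.0, 123.0], 0.56, 831)]
board_rack [([255.0, 164.0], 0.68)] [([258.0, 163.0], 0.56, 1857)]
bread_bin [([266.0, 313.0], 0.59)] [([258.0, 303.0], 0.66, 18005)]
top cam [0.3430434  0.05582424 1.41865652] 464.03510464154095
wood_board_mid [([153.0, 216.0], 0.77), ([346.0, 256.0], 0.69)] [([149.0, 216.0], 0.89, 992), ([355.0, 257.0], 0.6, 927)]
green_board_mid [([174.0, 243.0], 0.74)] [([173.0, 243.0], 0.66, 654)]
board_rack [([168.0, 233.0], 0.81)] [([174.0, 236.0], 0.57, 2036)]
bread_bin [([314.0, 162.0], 0.63)] [([323.0, 156.0], 0.82, 7232)]
```

View pics/scene0.png

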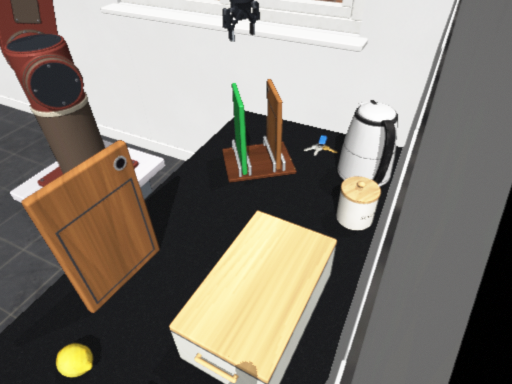

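View pics/top0.png

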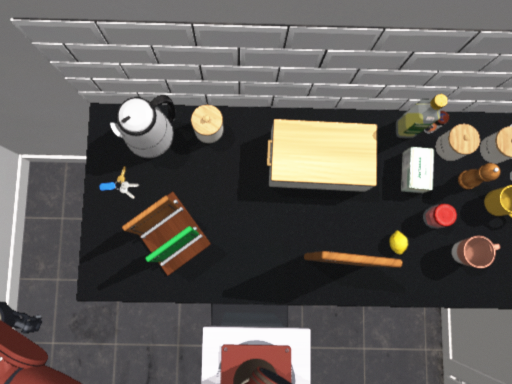

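The wood-board candidates are the board in the rack (scene 274,121; top 149,216) and a large free-standing board (scene 97,222; top 355,257). The rack one fits: it stands in a slot beside the green board and is the smaller. I'll confirm that in a crop.

Run:
```python
from h import *
a=cv2.imread("pics/top0.png"); b=cv2.imread("pics/scene0.png")
A=cv2.resize(a[185:285,110:220],None,fx=3.6,fy=3.6,interpolation=cv2.INTER_CUBIC)
B=cv2.resize(b[75:185,215:315],None,fx=3.6,fy=3.6,interpolation=cv2.INTER_CUBIC)
h=max(A.shape[0],B.shape[0]); pad=lambda x:cv2.copyMakeBorder(x,0,h-x.shape[0],0,0,0)
cv2.imwrite("pics/crop1.png",np.hstack([pad(A),pad(B)])); print(A.shape,B.shape)
s=env.snapshot("top"); 
m=env.cut_out(s,"bread_bin")[0]["pixels"]
hsv=cv2.cvtColor(s["img"],cv2.COLOR_RGB2HSV)
lid=(m&(hsv[...,1]>60)&(hsv[...,2]>120)).astype(np.uint8)
lid=cv2.morphologyEx(lid,cv2.MORPH_OPEN,np.ones((9,9)))
r=cv2.minAreaRect(cv2.findNonZero(lid)); c=cv2.boxPoints(r); print(c)
W=np.array([at_z(s,p,0.12) for p in c]); print(W.round(4), [np.linalg.norm(W[i]-W[i-1]).round(3) for i in range(4)], W.mean(0))
for q in("wood_board_mid","green_board_mid","board_rack"):
    d=env.place_of(s,q)[0]["uv"]; print(q,at_z(s,d,0.122 if "mid" in q else 0.0).round(3))
o=env.get_obs(); print(o["tool_pos"],R.from_rotvec(o["tcp_rot"]).as_matrix().round(3),o["grip_width"])
```

```text
(360, 396, 3) (396, 360, 3)
[[270.19537 181.10838]
 [272.84216 119.35038]
 [376.89392 123.80974]
 [374.24713 185.56775]]
[[ 0.5711 -0.0311  0.12  ]
 [ 0.7528 -0.037   0.12  ]
 [ 0.7462 -0.3394  0.12  ]
 [ 0.5643 -0.3277  0.12  ]] [np.float64(0.297), np.float64(0.182), np.float64(0.303), np.float64(0.182)] [ 0.65857753 -0.18381005  0.12      ]
wood_board_mid [0.466 0.3   0.122]
green_board_mid [0.392 0.229 0.122]
board_rack [0.433 0.271 0.   ]
[0.21065539 0.58843121 0.24234273] [[-0.941  0.337  0.   ]
 [ 0.337  0.941  0.   ]
 [-0.     0.    -1.   ]] 0.08562214044163122
```

View pics/crop1.png

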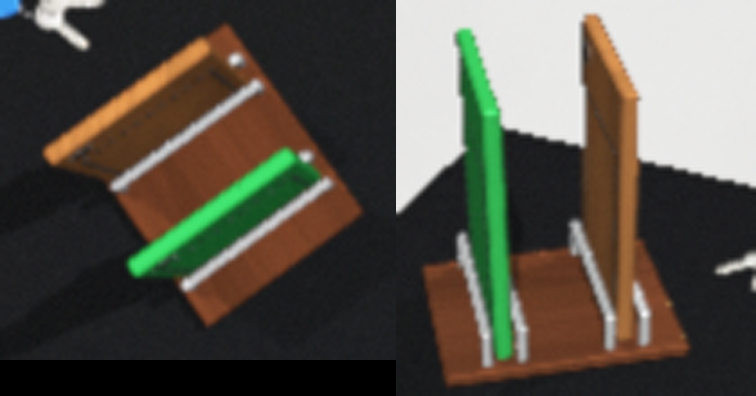

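The crop confirms it: the wooden board stands in the rack's far slot, with its top edge from (123,228) to (167,197) in the top picture. The bin fit gives 0.300 x 0.182 m, which matches. Next I compute the moves.

```bash
cat >> h.py <<'E'
def rows(pos,rot=None):
    "tool-frame shift mm and turn deg from now to the pose"
    o=env.get_obs(); A=R.from_rotvec(o["tcp_rot"]); p=np.array(o["tool_pos"])
    print("t",o["time_s"],"tcp",p.round(4),"w",round(o["grip_width"],4),"F",np.round(o["force"],1))
    print("shift",(A.inv().apply(np.array(pos)-p)*1000).round(1), "turn", None if rot is None else np.degrees((A.inv()*rot).as_rotvec()).round(2))
E
python3 - <<'E'
from h import *
s=env.snapshot("top"); q=env.snapshot("scene")
m=env.cut_out(s,"wood_board_mid")
m=[d for d in m if d["uv"][0]<250][0]["pixels"]
hsv=cv2.cvtColor(s["img"],cv2.COLOR_RGB2HSV)
br=(m&(hsv[...,2]>150)).astype(np.uint8)
c=cv2.boxPoints(cv2.minAreaRect(cv2.findNonZero(br)));print(c.round(1),br.sum())
W=np.array([at_z(s,p,.232) for p in c]);print(W.round(3),[np.linalg.norm(W[i]-W[i-1]).round(3) for i in range(4)],W.mean(0).round(4))
pa,pb=at_z(s,(123.3,227.5),.232),at_z(s,(167.5,196.8),.232); print("hand",pa,pb,(pa+pb)/2,np.linalg.norm(pa-pb),np.degrees(np.arctan2(*(pb-pa)[:2][::-1])))
mid=W.mean(0)
print("check in scene",proj(q,[mid,pa,pb]).round(1))
# decoy board top: corners matched by eye
print("decoy",tri(s,(306,257),q,(28,208)),tri(s,(400,264),q,(118,146)), tri(s,(306,257),q,(118,146)),tri(s,(400,264),q,(28,208)))
E
```

```text
[[121.9 226.4]
 [165.2 195.4]
 [167.9 199.2]
 [124.6 230.2]] 218
[[0.426 0.354 0.232]
 [0.508 0.247 0.232]
 [0.499 0.239 0.232]
 [0.417 0.346 0.232]] [np.float64(0.012), np.float64(0.135), np.float64(0.012), np.float64(0.134)] [0.4626 0.2965 0.232 ]
hand [0.42373657 0.34975467 0.232     ] [0.50493547 0.24067868 0.232     ] [0.46433602 0.29521667 0.232     ] 0.13598100593162304 -53.335079045253416
check in scene [[272.7  88.9]
 [268.1  78.6]
 [278.7 101. ]]
decoy [ 0.32639779 -0.20058311  0.24352778] [ 0.38426598 -0.27167167  0.37553081] [ 0.3494124  -0.11935982  0.27700493] [ 0.34574302 -0.3333386   0.29059185]
```

```bash
python3 -m handwheel '[[[-33,-16,-14,0,0,6.64,0],[-35,-12,-14,0,0,6.64,0],[-36,-8,-14,0,0,6.64,0],[-36,-4,-14,0,0,6.64,0],[-36,0,-14,0,0,6.64,0]]]'
python3 - <<'E'
from h import *
rot=R.from_matrix(np.c_[[-.603,.798,0],[.798,.603,0],[0,0,-1]])
rows([.463,.296,.300],rot)
E
```

```text
time_s: 1.72
tool_pos: [0.3391, 0.4563, 0.313]
tcp_rot: [1.407, 2.809, 0.0]
force: [0.8, 0.6, 0.3]
grip_width: 0.0855
finger_force: 0.0
t 1.7167 tcp [0.3391 0.4563 0.313 ] w 0.0855 F [0.8 0.6 0.3]
shift [-202.6    3.2   13. ] turn [ 0.01  0.   -0.28]
```

```bash
python3 -m handwheel '[[[-40,1,0,0,0,-0.28,0],[-40,1,0,0,0,0,0],[-40,1,0,0,0,0,0],[-40,0,0,0,0,0,0],[-40,0,0,0,0,0,0]]]'
python3 -m handwheel '[[[-3,0,13,0,0,0,0],[0,0,0,0,0,0,0],[0,0,0,0,0,0,0],[0,0,0,0,0,0,0],[0,0,0,0,0,0,0]]]'
python3 - <<'E'
from h import *
rot=R.from_matrix(np.c_[[-.603,.798,0],[.798,.603,0],[0,0,-1]])
rows([.463,.296,.210],rot)
s=env.snapshot("scene"); t=env.snapshot("top")
A=cv2.resize(s["img"][10:160,190:340],None,fx=2.6,fy=2.6);B=cv2.resize(t["img"][150:300,80:230],None,fx=2.6,fy=2.6)
cv2.imwrite("pics/pre.png",cv2.cvtColor(np.hstack([A,B]),cv2.COLOR_RGB2BGR))
E
```

```text
time_s: 2.13
tool_pos: [0.4628, 0.2987, 0.3126]
tcp_rot: [1.392, 2.816, 0.001]
force: [0.5, 0.2, -0.8]
grip_width: 0.0852
finger_force: 0.0
time_s: 2.55
tool_pos: [0.4631, 0.2993, 0.2998]
tcp_rot: [1.389, 2.818, 0.001]
force: [-0.2, 0.4, -0.3]
grip_width: 0.0854
finger_force: 0.0
t 2.55 tcp [0.4631 0.2993 0.2998] w 0.0854 F [-0.2  0.4 -0.3]
shift [-2.6 -2.1 89.8] turn [ 0.03 -0.01  0.43]
```

View pics/pre.png

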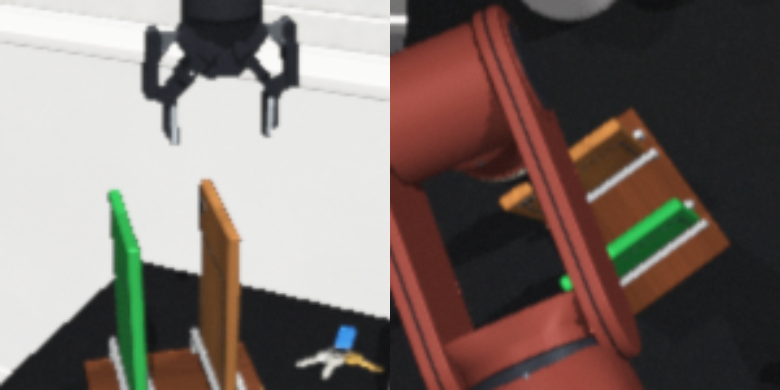

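The fingers, at (173,135) and (268,130) in the crop, straddle the board's top edge, centred near (220,210). The green board is clear, so I descend and grip.

```bash
python3 -m handwheel '[[[-2,-2,20,0,0,0.4,0],[0,0,20,0,0,0,0],[0,0,20,0,0,0,0],[0,0,18,0,0,0,0],[0,0,10,0,0,0,0]]]'
python3 -m handwheel '[[[0,0,0,0,0,0,0],[0,0,0,0,0,0,255],[0,0,0,0,0,0,255],[0,0,0,0,0,0,255],[0,0,0,0,0,0,255]]]'
python3 -m handwheel '[[[0,0,0,0,0,0,255],[0,0,0,0,0,0,255],[0,0,0,0,0,0,255],[0,0,0,0,0,0,255],[0,0,0,0,0,0,255]]]'
```

```text
time_s: 3.07
tool_pos: [0.462, 0.2955, 0.2092]
tcp_rot: [-1.399, -2.811, 0.003]
force: [-1.3, -0.3, -0.3]
grip_width: 0.0854
finger_force: 0.0
time_s: 3.48
tool_pos: [0.4641, 0.2956, 0.2127]
tcp_rot: [1.401, 2.81, 0.003]
force: [-0.4, 0.6, -0.5]
grip_width: 0.0389
finger_force: 0.0
time_s: 3.9
tool_pos: [0.4639, 0.2954, 0.2121]
tcp_rot: [1.402, 2.81, 0.002]
force: [0.1, 0.5, 4.1]
grip_width: 0.0131
finger_force: 59.2
```

Gripped at 13 mm. Now I lift.

```bash
python3 -m handwheel '[[[0,0,-12,0,0,0,255],[0,0,-20,0,0,0,255],[0,0,-20,0,0,0,255],[0,0,-25,0,0,0,255],[0,0,-23,0,0,0,255]]]'
python3 -m handwheel '[[[-15,0,-5,0,0,0,255],[-30,0,0,0,0,0,255],[-35,0,0,0,0,0,255],[-30,0,0,0,0,0,255],[-15,0,0,0,0,0,255]]]'
cat >> h.py <<'E'
M=np.array([0.5677,-0.1794,0]); xb=np.array([.9997,-.024,0]); zh=np.array([0,0,1.])
def goal(deg):
    a=np.radians(deg); z=-(np.sin(a)*xb+np.cos(a)*zh); y=np.cos(a)*xb-np.sin(a)*zh
    return R.from_matrix(np.c_[np.cross(y,z),y,z])
E
python3 - <<'E'
from h import *
rows(M-.06*xb+.27*zh,goal(0)); rows(M-.06*xb+.27*zh,goal(15))
E
```

```text
time_s: 4.32
tool_pos: [0.4627, 0.2948, 0.312]
tcp_rot: [-1.402, -2.81, 0.003]
force: [1.3, 0.1, -1.8]
grip_width: 0.0133
finger_force: 59.0
time_s: 4.73
tool_pos: [0.5397, 0.1924, 0.316]
tcp_rot: [-1.405, -2.81, 0.003]
force: [-0.4, 0.1, -2.4]
grip_width: 0.0134
finger_force: 59.0
t 4.7333 tcp [0.5397 0.1924 0.316 ] w 0.0134 F [-0.4  0.1 -2.4]
shift [-277.1 -247.7   46.7] turn [-0.09  0.08 38.24]
t 4.7333 tcp [0.5397 0.1924 0.316 ] w 0.0134 F [-0.4  0.1 -2.4]
shift [-277.1 -247.7   46.7] turn [14.35  5.08 38.  ]
```

```bash
python3 -m handwheel '[[[-19,-24,0,0,0,6.4,255],[-22,-22,0,0,0,6.4,255],[-24,-20,0,0,0,6.4,255],[-26,-17,0,0,0,6.4,255],[-28,-14,0,0,0,6.4,255]]]'
python3 - <<'E'
from h import *
rows(M-.06*xb+.30*zh,goal(0))
E
```

```text
time_s: 5.15
tool_pos: [0.497, 0.0445, 0.316]
tcp_rot: [-2.128, -2.309, 0.001]
force: [0.6, -1.0, -2.5]
grip_width: 0.0132
finger_force: 59.7
t 5.15 tcp [0.497  0.0445 0.316 ] w 0.0132 F [ 0.6 -1.  -2.5]
shift [-222.6   -7.5   15.9] turn [-0.1  -0.02  6.06]
```

```bash
python3 -m handwheel '[[[-36,-5,0,0,0,6,255],[-38,0,0,0,0,0,255],[-38,0,0,0,0,0,255],[-38,0,0,0,0,0,255],[-36,0,0,0,0,0,255]]]'
python3 -m handwheel '[[[-28,0,0,0,0,0,255],[0,0,0,5,0,0,255],[0,0,0,5,0,0,255],[0,0,0,5,0,0,255],[0,0,0,0,0,0,255]]]'
python3 - <<'E'
from h import *
rows(M-.03*xb+.215*zh,goal(15))
print(env.get_obs()["joints"])
s=env.snapshot("scene"); t=env.snapshot("top")
A=cv2.resize(s["img"],None,fx=.9,fy=.9)[:, :400];B=t["img"][90:90+A.shape[0]-56,180:520]
B=cv2.copyMakeBorder(B,0,A.shape[0]-B.shape[0],0,0,0)
cv2.imwrite("pics/hover.png",cv2.cvtColor(np.hstack([A,B]),cv2.COLOR_RGB2BGR))
E
```

```text
time_s: 5.57
tool_pos: [0.4929, -0.1424, 0.3163]
tcp_rot: [-2.24, -2.201, 0.0]
force: [0.6, 0.6, -2.4]
grip_width: 0.0132
finger_force: 59.7
time_s: 5.98
tool_pos: [0.4936, -0.1687, 0.3137]
tcp_rot: [-2.093, -2.057, 0.276]
force: [-1.7, -0.1, -2.7]
grip_width: 0.0129
finger_force: 59.7
t 5.9833 tcp [ 0.4936 -0.1687  0.3137] w 0.0129 F [-1.7 -0.1 -2.7]
shift [-9.5 69.  83.4] turn [-0.45 -0.04  0.38]
[-0.41726318  0.13886066  1.50779573 -0.10314     1.74416042 -0.404878  ]
```

View pics/hover.png

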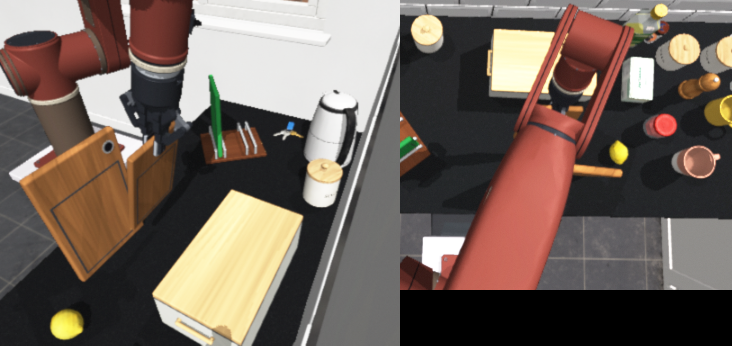

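The board hangs freely with its top tilted towards the bin, in front of the bin's middle and clear of the large board. The green board still stands in the rack at (215,115). I lower it.

```bash
python3 -m handwheel '[[[-5,18,20,0,0,0.4,255],[-4,18,20,0,0,0,255],[0,18,20,0,0,0,255],[0,15,15,0,0,0,255],[0,0,8,0,0,0,255]]]'
python3 - <<'E'
from h import *
rows(M+.007*xb+.197*zh,goal(15))
E
```

```text
time_s: 6.5
tool_pos: [0.5381, -0.1783, 0.2159]
tcp_rot: [-2.105, -2.055, 0.271]
force: [-0.0, 0.1, -3.3]
grip_width: 0.0132
finger_force: 59.8
t 6.5 tcp [ 0.5381 -0.1783  0.2159] w 0.0132 F [-0.   0.1 -3.3]
shift [-0.4 40.3  8.7] turn [ 0.    0.01 -0.01]
```

```bash
python3 -m handwheel '[[[0,14,3,0,0,0,255],[0,14,3,0,0,0,255],[0,8,2,0,0,0,255],[0,4,1,0,0,0,255],[0,0,0,0,0,0,255]]]'
python3 - <<'E'
from h import *
rows(M+.009*xb+.194*zh,goal(15))
E
```

```text
time_s: 6.92
tool_pos: [0.5745, -0.1799, 0.1997]
tcp_rot: [-2.107, -2.056, 0.272]
force: [-0.4, 1.0, -2.0]
grip_width: 0.0128
finger_force: 59.8
t 6.9167 tcp [ 0.5745 -0.1799  0.1997] w 0.0128 F [-0.4  1.  -2. ]
shift [0.3 3.6 5. ] turn [ 0.05  0.1  -0.04]
```

Straight down about 5 mm in small steps, watching the force.

```bash
python3 -m handwheel '[[[0,0.5,2,0,0,0,255],[0,0.3,1.5,0,0,0,255],[0,0.3,1,0,0,0,255],[0,0,0,0,0,0,255],[0,0,0,0,0,0,255]]]'
python3 - <<'E'
from h import *
rows(M+.009*xb+.194*zh,goal(15))
s=env.snapshot("scene")
cv2.imwrite("pics/down.png",cv2.cvtColor(cv2.resize(s["img"][100:350,80:360],None,fx=2.3,fy=2.3),cv2.COLOR_RGB2BGR))
E
```

```text
time_s: 7.33
tool_pos: [0.5743, -0.1801, 0.1952]
tcp_rot: [-2.107, -2.055, 0.272]
force: [-0.4, -0.3, 0.2]
grip_width: 0.0132
finger_force: 60.1
t 7.3333 tcp [ 0.5743 -0.1801  0.1952] w 0.0132 F [-0.4 -0.3  0.2]
shift [0.6 2.6 0.5] turn [ 0.02  0.1  -0.06]
```

View pics/down.png

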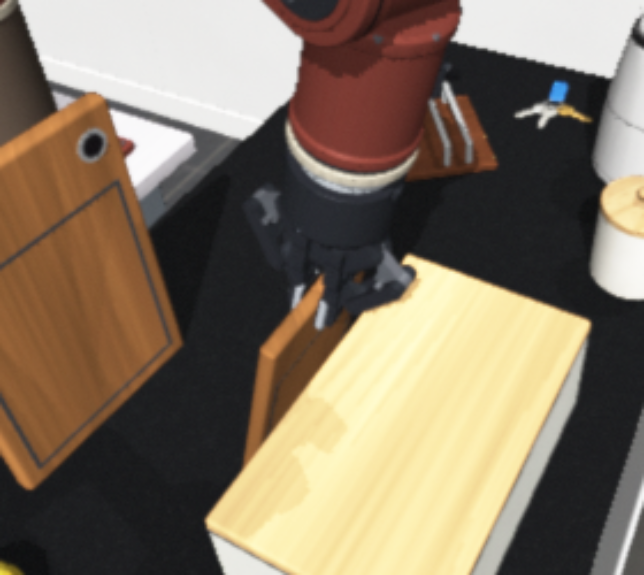

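The wrist load fell from -2.4 to +0.2 N, so the foot stands on the worktop. The picture shows a small gap to the bin's lid edge. I tip the board about its foot until it touches.

```bash
python3 -m handwheel '[[[0,1.7,0,0.5,0,0,255],[0,1.7,0,0.5,0,0,255],[0,1.7,0,0.5,0,0,255],[0,0,0,0,0,0,255],[0,0,0,0,0,0,255]]]'
```

```text
time_s: 7.8
tool_pos: [0.5798, -0.1803, 0.1938]
tcp_rot: [-2.092, -2.041, 0.298]
force: [0.6, -0.7, 4.8]
grip_width: 0.0131
finger_force: 60.9
```

```bash
python3 -m handwheel '[[[0,1.7,-0.5,0.5,0,0,255],[0,1.7,-0.5,0.5,0,0,255],[0,1.7,0,0.5,0,0,255],[0,0,0,0,0,0,255],[0,0,0,0,0,0,255]]]'
```

```text
time_s: 8.22
tool_pos: [0.5847, -0.1803, 0.1925]
tcp_rot: [-2.076, -2.025, 0.323]
force: [0.5, -1.3, 2.1]
grip_width: 0.013
finger_force: 60.4
```

```bash
python3 -m handwheel '[[[0,0,0,0,0,0,200],[0,0,0,0,0,0,180],[0,0,0,0,0,0,150],[0,0,0,0,0,0,120],[0,0,0,0,0,0,120]]]'
python3 -m handwheel '[[[0,0,0,0,0,0,120],[0,0,0,0,0,0,120],[0,0,-15,0,0,0,120],[0,0,-25,0,0,0,120],[0,0,-35,0,0,0,120]]]'
python3 -m handwheel '[[[0,0,-35,0,0,0,120],[0,0,-35,0,0,0,120],[0,0,0,0,0,0,120],[0,0,0,0,0,0,120],[0,0,0,0,0,0,120]]]'
python3 - <<'E'
from h import *
s=env.snapshot("scene"); t=env.snapshot("top")
A=cv2.resize(s["img"][80:350,80:360],None,fx=1.4,fy=1.4);B=t["img"][90:384,200:512]
h=max(len(A),len(B)); p=lambda x:cv2.copyMakeBorder(x,0,h-len(x),0,0,0)
cv2.imwrite("pics/rel.png",cv2.cvtColor(np.hstack([p(A),p(B)]),cv2.COLOR_RGB2BGR))
for n,q in(("scene",s),("top",t)): print(n,[(np.round(d["uv"],1),d["score"]) for d in env.place_of(q,"wood_board_mid")], "expected",proj(q,[M-.02*xb+.108*zh, M-.034*xb+.108*zh]).round(1))
E
```

```text
time_s: 8.63
tool_pos: [0.5843, -0.1802, 0.1926]
tcp_rot: [-2.076, -2.025, 0.323]
force: [0.1, 0.5, 0.0]
grip_width: 0.045
finger_force: 0.0
time_s: 9.05
tool_pos: [0.606, -0.1802, 0.2617]
tcp_rot: [-2.072, -2.021, 0.326]
force: [0.5, 0.6, 0.6]
grip_width: 0.0453
finger_force: 0.0
time_s: 9.47
tool_pos: [0.6291, -0.181, 0.3299]
tcp_rot: [-2.076, -2.025, 0.323]
force: [-0.4, -0.7, -0.7]
grip_width: 0.045
finger_force: 0.0
scene [(array([106.3, 229.6]), 0.81), (array([216.9, 258.4]), 0.6)] expected [[208.5 257.6]
 [202.5 255. ]]
top [(array([346.4, 257.5]), 0.97)] expected [[321.4 190.9]
 [321.3 195.7]]
```

View pics/rel.png

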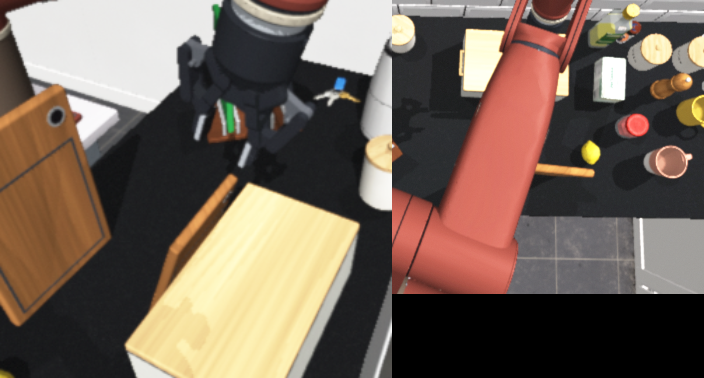

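The board stands released at a slant in front of the bin, top edge from about (175,250) to (235,178) in the crop. I check its tilt and contact by projecting a model of it.

Run:
```python
from h import *
s=env.snapshot("scene"); t=env.snapshot("top")
yb=np.cross(zh,xb); im=s["img"].copy(); im=cv2.resize(im,None,fx=3,fy=3,interpolation=cv2.INTER_CUBIC)
foot=M-.0385*xb
for a,col in((17.8,(255,0,0)),(14,(0,0,255)),(21,(0,255,0))):
    r=np.radians(a); e=np.sin(r)*xb+np.cos(r)*zh; n=-np.cos(r)*xb+np.sin(r)*zh
    P=[foot+e*.22+k*.07*yb+j*.014*n for k,j in((-1,0),(1,0),(1,1),(-1,1))]
    cv2.polylines(im,[np.int32(proj(s,P)*3+1)],True,col,1)
P=[M+.12*zh+k*.15*yb for k in(-1,1)]; cv2.polylines(im,[np.int32(proj(s,P)*3+1)],False,(255,0,255),1)
cv2.imwrite("pics/model.png",cv2.cvtColor(im[540:1080,450:1030],cv2.COLOR_RGB2BGR))
```

```text
(no output)
```

View pics/model.png

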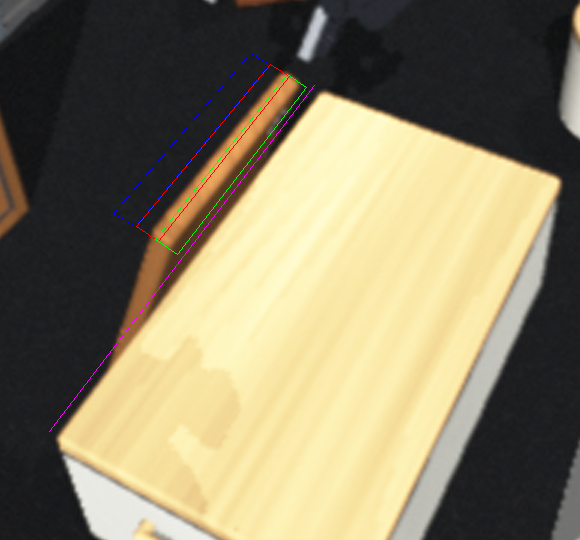

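The model fits at about 20 degrees of lean, resting on the bin's edge, parallel to it and centred within millimetres. The gripper is clear, so I hand in.

```bash
python3 -c "
from rig import env
print(env.close_job())"
```

```text
the job is handed in; nothing more can be done
None
```

The wooden board now leans at about 20° against the middle of the bread bin's front, released, square to the bin and centred within millimetres; the green board is still standing in the rack, and the job is handed in with no verdict returned.

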